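# Slide the ring-toss post home under its hoop

## Robot

A 7-joint arm with a two-finger parallel gripper is mounted at the origin on the work surface. World frame = base frame: x ahead of the robot, y to its left, z up, the work surface at z = 0. Lengths are in m, angles in rad, forces in N, time in s.
With the tool pointing down it reaches from about 0.425 to 0.875 m from the base axis. Payload 8.4 kg.
Tool frame: the origin (TCP) lies between the finger pads; the fingertips stand 22 mm ahead of it and the grasp point (between the pads) lies 3 mm ahead of it; z points along the fingers, y is the line along which they close (so a half turn about z gives the same grasp; the last joint's range is limited). The gripper opens to 85 mm and grips with 20 to 120 N. Pads are 22 mm wide; open, the fingers measure 114 mm over their backs; the gripper's body (76 mm by 85 mm) begins 54 mm behind the grasp point. The pads swing forward as they close: fully open they stand 13 mm farther back than shut.
Start: joints at [1.1, 0.333, 0.04, 1.465, -0.013, 1.343, -0.059], TCP at [0.236, -0.606, 0.253] pointing down, gripper open.
Joint ranges: [-2.58, 2.58], [-0.38, 2.09], [-1.3, 1.39], [0.25, 2.4], [-1.5, 4.64], [0.08, 2.09], [-2.65, 2.65]. Speed limits (rad/s): [2.22, 2.22, 2.79, 2.79, 3.14, 3.14, 3.14].

## Interface

Orientations are given as a 3x3 rotation matrix whose columns are the frame's x, y, z axes.
In Python, from workcell import arm gives the robot as it stands. The module is installed in compiled form; this text tells all that it offers.
- The arm moves only by the tool send_rows, never from a script. Its argument "moves" is a list of rows, each a list of 2 entries, a list of its own where there are three numbers: the shift along the tool's x, y, z scaled (see below), then the turn, a rotation vector about the tool's x, y, z scaled (see below). In form: [[[dx, dy, dz], [wx, wy, wz]], ...]. A call has 1 to 20 rows; each row shifts and turns the commanded pose from where the row before left it, along the tool's axes as they then stand; what a row does not reach is not made up. The controller multiplies each number of a shift by 0.04 m and each number of a turn by 0.12 rad. A row lasts 1/12 s, in which the tool goes at most 41.7 mm and 7.16 degrees, less where a joint would pass 70% of its speed; a pose out of reach is approached as far as the arm can. A call with a number of a shift or a turn outside -1 to 1 is refused whole. A call with a gripper value outside its range is refused whole. "claw" is the opening in per cent of the stroke, from 0 (shut) to 100 (fully open), set as the call begins (left out, the last holds). The fingers move at their own pace and stop on an object; "grip_force" is the grip in N (left out, the last holds). Time passes only in rows, so rows that do not move let the fingers close. It gives the time, the measured TCP pose, the force, the opening and the grip force at its end, in the units of the state.
- arm.get_obs(): the state, without advancing time (a new reading comes with each control period).
- arm.read_camera(name): name is "scene" or "top"; returns a dict with "frame" (480x640x3 uint8, red, green, blue), "fx", "fy", "cx", "cy" (pixels), "k1" (the pictures are not rectified: a ray, as slopes to the right and down, at radius r is drawn at 1 + k1 r^2 times it, then the intrinsics apply), "pose" (4x4, takes a point from camera to world coordinates). Camera axes: x right, y up, looking along -z (the intrinsics and any distortion apply to the point x, -y, -z); pixel columns grow to the right and rows downward; lengths in m; the calibration is good to about 2 mm. A picture is of the moment at which its call begins. There is no depth.
- arm.close_job(): hands the job in; it is judged then, once.
The state is a dict: "time_s": time; "joints": joint angles; "qvel": joint speeds; "joint_torque": joint torques, N m; "tcp_pos": TCP position; "tool_rot": TCP orientation; "ft_force": force on the tool from outside, world axes, zero at the start; "moment": the same for the moment, N m; "grip_width": finger opening in m; "finger_force": force on a finger pad.
Only numpy, scipy, OpenCV 4.12 (cv2) and the standard library are available. Lean on these libraries where they do the work, as an engineer would, in place of code of your own. Each camera call takes 0.05 s, during which the arm holds its last target. There are 200 camera calls.

## Task

Put the tall ring-toss post away in the toy drawer: gently push it with the fingers, low down so that it slides upright over the drawer floor and does not tip, into the bay at the back under the hook where its wooden hoop hangs, until the whole of its round foot is inside that bay. Do not grip or lift the post, and leave all the other toys where they stand or hang.

Things in the scene. Friction and masses are not known exactly. Their poses are not given: they have to be found in the camera images.
- post: Ring-toss post: a turned wooden stake standing loose on the drawer floor, 155 mm tall, 0.11 to 0.22 kg. Round foot 44 mm in diameter with an upright rim 20 mm high, then a stake 20 mm in diameter up to a 25 mm knob at the top. Origin: centre of the foot's underside, z up. Friction on the floor 0.5 to 0.7: pushed more than about 28 mm above the drawer floor it tends to tip.
- hoop_hook: Fixed brass cup hook holding the hoop, over one of the three bays (which one varies). Origin NOT at the hook but on the drawer floor, at the middle of the bay below: 42 mm ahead of the back wall, 43 mm behind the dividers' front ends. x points level into the bay to the back wall, y left along the back, z up. Bay 150 mm wide, 85 mm deep, open to the front and above. Hook bend 270 mm up.
- bucket_hook: The same kind of fixed cup hook with the small tin bucket (68 mm wide, bottom 180 mm above the drawer floor) hanging by its ring handle; origin and axes as for hoop_hook, in the middle of the bay below it, where the teapot stands.
- pan_hook: The same kind of fixed cup hook with a toy frying pan (72 mm wide, bottom edge 148 mm above the drawer floor) hanging by its handle; origin and axes as for hoop_hook, in the middle of the bay below it, where the sailboat stands.
- drawer: Fixed red plywood toy drawer on the table, slightly turned. Origin: middle of its underside; x to its back, y to its left. Inside 360 (x) by 580 mm (y), floor's top face 9 mm up. Walls 12 mm thick; tops of sides and back 55 mm up, front 40 mm. Three bays at the back, centred at y = -160, 0, +160 mm, between four dividers 9 mm thick, 85 mm deep, tops 45 mm up; books fill the slots outside them. Hook rail over the back, 276 to 310 mm up.
- hoop (a joint): Swing of the hoop on its hook about the drawer's y axis, rad; about 0 hanging at rest. Wooden ring, 104 mm outside, 12 mm thick, hanging flat along the back from about 275 down to 171 mm above the drawer floor, so that the post passes below it.
- bucket (a joint): Swing of the bucket on its hook, rad; about 0 hanging at rest.
- pan (a joint): Swing of the pan on its hook, rad; about 0 hanging at rest.
- teapot: White porcelain toy teapot, 74 mm body, 79 mm tall, 115 mm over spout and handle along its y; loose, in the bay below the bucket. Origin: centre of its underside.
- sailboat: Blue plastic toy sailboat, hull 102 by 53 mm (long along its x), 112 mm tall; loose, in the bay below the pan. Origin: underside, below the mast.
- skittle_a: Bellied wooden skittle, 45 mm in diameter, 122 mm tall, loose, by the left side of the drawer. Origin: centre of its underside.
- skittle_b: The same kind of skittle by the right side of the drawer.
- doll: Wooden nesting doll, 48 mm in diameter, 67 mm tall, loose, near a side of the drawer. Origin: centre of its underside.
- car: Wooden toy car, 70 by 46 mm, 40 mm tall, loose, near a side of the drawer; long along its x. Origin: centre of its underside.
- cup: Plastic stacking cup, 60 mm across its rim, 40 mm tall, loose, near a side of the drawer. Origin: centre of its underside.
There are look-alikes about, which are no part of the job. What is shaped like the post but pink, purple or red is not meant.

How it is judged:
By the outcome, as a careful person would: the job done as asked, in the order asked, and still so for the second after the job is handed in, with the robot touching nothing.
It also fails if it takes over 64 s, if anything falls off the work surface, if the arm or the gripper's body presses on something with over 40 N, if the wrist force passes 120 N, or if a joint passes its speed limit or range.

## Working session

There is one attempt and no reset: what is moved stays moved. The work goes in short steps, Python scripts to look and compute and a tool call to move; the robot and the scene stay as the last step left them, time stands still between calls to the robot, and variables do not carry over. Pictures are saved under pics/ and viewed, at most 10 in all, crops included, and the job is handed in when it is done.

Besides the shell and the picture viewer there is one more tool, called after ">>>" as name([rows], argument=value, ...), one row to a line, values as JSON. send_rows: Moves the arm, as the interface text tells. Shifts and turns lie within -1 to 1; 1 stands for 0.04 m of shift or 0.12 rad of turn. Its arguments: {"type":"object","properties":{"moves":{"type":"array"},"claw":{"type":"number"},"grip_force":{"type":"number"}},"required":["moves"]}

```bash
mkdir -p pics; python3 - <<'E'
from workcell import arm
import cv2,pickle
d={}
for n in("scene","top"):
    c=arm.read_camera(n);d[n]=c
    cv2.imwrite(f"pics/{n}0.png",c["frame"][:,:,::-1]);print(n,c["fx"],c["fy"],c["cx"],c["cy"],c["k1"],c["pose"].round(4).tolist())
pickle.dump(d,open("c0.pkl","wb"))
o=arm.get_obs();print(o["time_s"],o["tcp_pos"],o["tool_rot"],o["grip_width"])
E
```

```text
scene 437.6922522747444 437.6922522747444 320.66357587386136 236.12065612011958 -0.09386871757096457 [[0.6765, -0.5559, 0.483, 0.9372], [0.7364, 0.5115, -0.4428, -0.3674], [-0.0009, 0.6553, 0.7554, 0.8946], [0.0, 0.0, 0.0, 1.0]]
top 463.96936201628836 463.96936201628836 310.65995455610164 247.85668687767358 -0.04618418510358038 [[0.0121, 0.9857, -0.1678, 0.3517], [-0.9995, 0.0171, 0.0282, 0.0386], [0.0307, 0.1674, 0.9854, 0.9801], [0.0, 0.0, 0.0, 1.0]]
0.1 [ 0.23592618 -0.60526654  0.25250624] [[ 9.31701905e-01  3.63223259e-01 -6.50852809e-04]
 [ 3.63223818e-01 -9.31700997e-01  1.30738607e-03]
 [-1.31527182e-04 -1.45449934e-03 -9.99998934e-01]] 0.08574711358918004
```

View pics/scene0.png

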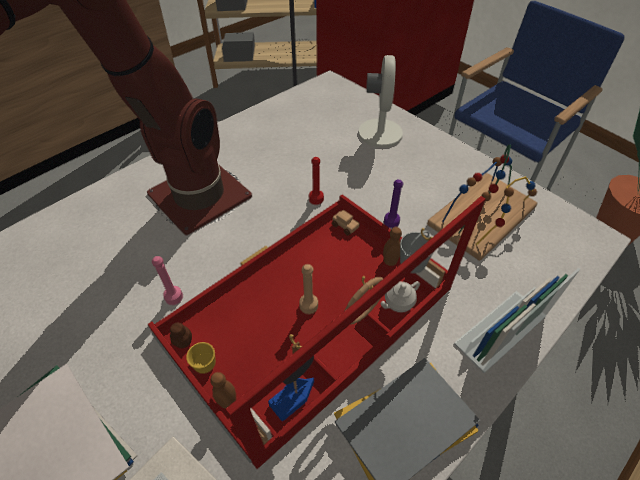

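View pics/top0.png

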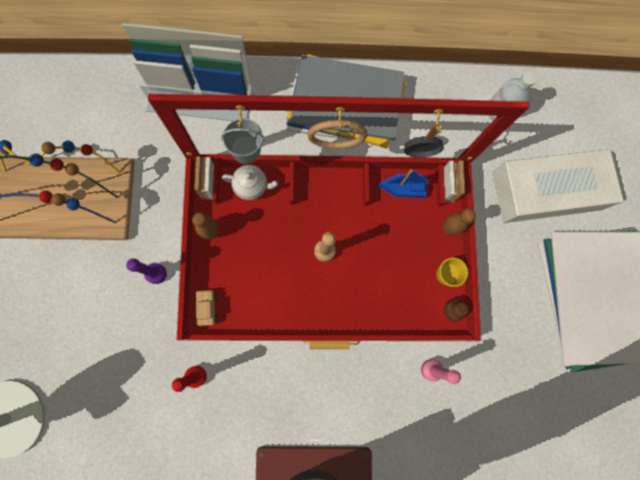

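The scene view shows a natural wood post at (308,305). In the top view its foot is at about (325,252), with the hoop over the middle bay (292–366, 160–203). I'll zoom in to measure it.

```bash
python3 - <<'E'
import pickle,cv2
f=pickle.load(open("c0.pkl","rb"))["top"]["frame"][:,:,::-1]
cv2.imwrite("pics/z1.png",cv2.resize(f[145:275,270:400],None,fx=4.5,fy=4.5,interpolation=cv2.INTER_CUBIC))
E
```

```text
(no output)
```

View pics/z1.png

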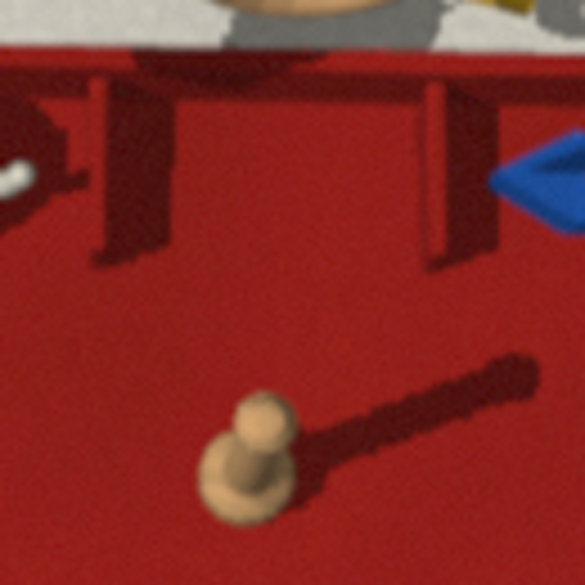

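```bash
cat >h.py <<'E'
import numpy as np,cv2
def world(c,uv,z):
    K=np.array([[c["fx"],0,c["cx"]],[0,c["fy"],c["cy"]],[0,0,1]])
    p=cv2.undistortPoints(np.array([[uv]],float),K,np.array([c["k1"],0,0,0]))[0,0]
    d=c["pose"][:3,:3]@[p[0],-p[1],-1]; o=c["pose"][:3,3]
    return o+d*(z-o[2])/d[2]
E
python3 - <<'E'
import pickle,numpy as np
from h import *
c=pickle.load(open("c0.pkl","rb"));t=c["top"];s=c["scene"]
z=lambda x,y:(270+x/4.5,145+y/4.5)
for n,uv,h in[("divL front",z(99,250),.045),("divR front",z(436,257),.045),("divL back",z(98,85),.045),("divR back",z(435,88),.045),("foot top",z(247,473),.029),("knob",z(265,421),.155),("frontL out",(178,340),.04),("frontR out",(481,339),.04)]:
    print(n,world(t,uv,h).round(4))
for n,uv,h in[("post foot",(309,301),.029),("frontR out",(150,325),.04),("frontL out",(342,197),.04)]: print("s",n,world(s,uv,h).round(4))
E
```

```text
divL front [0.61   0.0519 0.045 ]
divR front [ 0.6099 -0.1045  0.045 ]
divL back [0.69   0.0539 0.045 ]
divR back [ 0.6923 -0.1049  0.045 ]
foot top [ 0.5094 -0.0182  0.029 ]
knob [ 0.5098 -0.0178  0.155 ]
frontL out [0.3219 0.2726 0.04  ]
frontR out [ 0.3303 -0.3361  0.04  ]
s post foot [ 0.5123 -0.015   0.029 ]
s frontR out [ 0.3261 -0.3248  0.04  ]
s frontL out [0.3243 0.2759 0.04  ]
```

Both cameras put the post at about (0.510, -0.017). The middle bay is centred near (0.652, -0.026), with the divider fronts at x≈0.61. My plan is to tilt the tool about 30° so the gripper body clears the stake, open the fingers partway to cradle the foot, and push along +x low down.

>>> send_rows([
  [[0.66, -0.43, 0], [0, 0, 0]],
  [[0.66, -0.43, 0], [0, 0, 0]],
  [[0.66, -0.43, 0], [0, 0, 0]],
  [[0.66, -0.43, 0], [0, 0, 0]],
  [[0.66, -0.43, 0], [0, 0, 0]],
  [[0.66, -0.43, 0], [0, 0, 0]],
  [[0.66, -0.43, 0], [0, 0, 0]],
  [[0.66, -0.43, 0], [0, 0, 0]],
  [[0.66, -0.43, 0], [0, 0, 0]],
  [[0.66, -0.43, 0], [0, 0, 0]],
  [[0, 0, 0], [0, 0, 0.62]],
  [[0, 0, 0], [0, 0, 0.62]],
  [[0, 0, 0], [0, 0, 0.62]],
  [[0, 0, 0], [0, 0, 0.62]],
  [[0, 0, 0], [0, 0, 0.62]],
  [[0, 0, 0], [0, 0, 0]],
], claw=35, grip_force=20)

```text
time_s: 1.43
tcp_pos: [0.4194, -0.3493, 0.2529]
tool_rot: [[1.0, -0.004, -0.001], [-0.004, -1.0, 0.0], [-0.001, -0.0, -1.0]]
ft_force: [0.3, 0.0, 0.3]
grip_width: 0.0296
finger_force: 0.0
```

>>> send_rows([
  [[0.02, -0.69, 0], [0, 0, 0]],
  [[0.02, -0.69, 0], [0, 0, 0]],
  [[0.02, -0.69, 0], [0, 0, 0]],
  [[0.02, -0.69, 0], [0, 0, 0]],
  [[0.02, -0.69, 0], [0, 0, 0]],
  [[0.02, -0.69, 0], [0, 0, 0]],
  [[0.02, -0.69, 0], [0, 0, 0]],
  [[0.02, -0.69, 0], [0, 0, 0]],
  [[0.02, -0.69, 0], [0, 0, 0]],
  [[0.02, -0.69, 0], [0, 0, 0]],
  [[0.02, -0.69, 0], [0, 0, 0]],
  [[0.02, -0.69, 0], [0, 0, 0]],
  [[0, 0, 0], [0, 0.75, 0]],
  [[0, 0, 0], [0, 0.75, 0]],
  [[0, 0, 0], [0, 0.75, 0]],
  [[0, 0, 0], [0, 0.75, 0]],
  [[0, 0, 0], [0, 0.7, 0]],
  [[0, 0, 0], [0, 0.7, 0]],
  [[0, 0, 0], [0, 0, 0]],
])

```text
time_s: 3.02
tcp_pos: [0.4597, -0.0177, 0.2375]
tool_rot: [[0.877, 0.004, 0.481], [0.003, -1.0, 0.003], [0.481, -0.001, -0.877]]
ft_force: [-0.3, -0.3, -1.1]
grip_width: 0.0297
finger_force: 0.0
```

```bash
python3 -c "
from workcell import arm
o=arm.get_obs();print(o['joints'].round(3) if hasattr(o['joints'],'round') else o['joints'],o['tcp_pos'])"
```

```text
[ 0.276 -0.38  -0.281  2.274 -0.15   0.735 -1.493] [ 0.4597374  -0.01768803  0.23745517]
```

>>> send_rows([
  [[-0.24, 0, 0.44], [0, 0, 0]],
  [[-0.24, 0, 0.44], [0, 0, 0]],
  [[-0.24, 0, 0.44], [0, 0, 0]],
  [[-0.24, 0, 0.44], [0, 0, 0]],
  [[-0.24, 0, 0.44], [0, 0, 0]],
  [[0, 0, 0], [0, 0, 0]],
])

```text
time_s: 3.52
tcp_pos: [0.4591, -0.0189, 0.1412]
tool_rot: [[0.88, 0.001, 0.475], [0.0, -1.0, 0.001], [0.475, -0.001, -0.88]]
ft_force: [-1.6, -0.2, -0.1]
grip_width: 0.0298
finger_force: 0.0
```

>>> send_rows([
  [[-0.25, 0, 0.355], [0, 0, 0]],
  [[-0.25, 0, 0.355], [0, 0, 0]],
  [[-0.25, 0, 0.355], [0, 0, 0]],
  [[-0.25, 0, 0.355], [0, 0, 0]],
  [[-0.25, 0, 0.355], [0, 0, 0]],
  [[0, 0, 0], [0, 0, 0]],
])

```text
time_s: 4.02
tcp_pos: [0.4601, -0.0182, 0.1283]
tool_rot: [[0.876, 0.002, 0.483], [0.002, -1.0, 0.001], [0.483, 0.0, -0.876]]
ft_force: [0.7, -0.3, 0.6]
grip_width: 0.0293
finger_force: 0.0
```

```bash
python3 - <<'E'
from workcell import arm
import cv2,numpy as np
o=arm.get_obs();print(np.round(o["joints"],3),o["tcp_pos"])
a=arm.read_camera("scene")["frame"][210:360,220:400,::-1];b=arm.read_camera("top")["frame"][150:300,240:420,::-1]
cv2.imwrite("pics/a1.png",np.hstack([cv2.resize(i,(400,333),interpolation=2) for i in(a,b)]))
E
```

```text
[ 1.08  -0.341 -0.993  2.394 -0.664  0.506 -1.01 ] [ 0.46009888 -0.01824003  0.12834283]
```

View pics/a1.png

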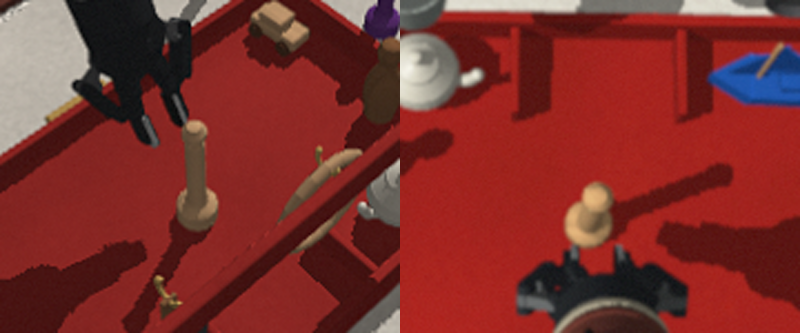

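The fingers are behind the post and roughly in line with it, at z 0.128. The arm is at its minimum reach (elbow limit), so I'll reduce the tilt slightly and go straight down.

>>> send_rows([
  [[0, 0, 0], [0, -0.5, 0]],
  [[-0.11, 0, 0.22], [0, 0, 0]],
  [[-0.11, 0, 0.22], [0, 0, 0]],
  [[-0.11, 0, 0.22], [0, 0, 0]],
  [[-0.11, 0, 0.22], [0, 0, 0]],
  [[0, 0, 0], [0, 0, 0]],
])

```text
time_s: 4.62
tcp_pos: [0.4587, -0.0148, 0.0877]
tool_rot: [[0.903, 0.008, 0.429], [0.006, -1.0, 0.006], [0.429, -0.003, -0.903]]
ft_force: [0.2, 0.2, -0.2]
grip_width: 0.0299
finger_force: 0.0
```

>>> send_rows([
  [[-0.11, 0.03, 0.22], [0, 0, 0]],
  [[-0.11, 0.03, 0.22], [0, 0, 0]],
  [[-0.11, 0, 0.22], [0, 0, 0]],
  [[-0.05, 0, 0.11], [0, 0, 0]],
  [[0, 0, 0], [0, 0, 0]],
])

```text
time_s: 5.03
tcp_pos: [0.4638, -0.0187, 0.0582]
tool_rot: [[0.906, 0.006, 0.423], [0.005, -1.0, 0.004], [0.423, -0.002, -0.906]]
ft_force: [0.1, -0.0, -0.4]
grip_width: 0.0301
finger_force: 0.0
```

```bash
python3 - <<'E'
from workcell import arm
import cv2,numpy as np
o=arm.get_obs();print(np.round(o["joints"],3),o["tcp_pos"])
a=arm.read_camera("scene")["frame"][210:360,220:400,::-1];b=arm.read_camera("top")["frame"][150:300,240:420,::-1]
cv2.imwrite("pics/a2.png",np.hstack([cv2.resize(i,(400,333),interpolation=2) for i in(a,b)]))
E
```

```text
[ 1.281 -0.024 -1.299  2.396 -0.058  0.316 -1.536] [ 0.46382942 -0.0186569   0.0581677 ]
```

View pics/a2.png

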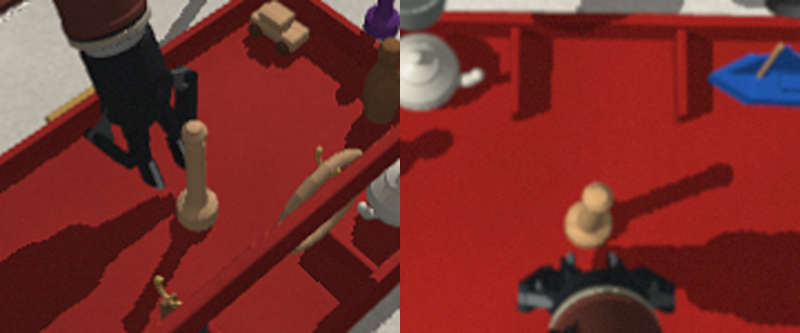

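The post hasn't moved, and the fingertips are about 5–10 mm behind its foot. I'll ease the tilt a little and go down in small steps, watching the force.

>>> send_rows([
  [[0, 0, 0], [0, -0.6, 0]],
  [[-0.07, 0, 0.11], [0, 0, 0]],
  [[-0.07, 0, 0.11], [0, 0, 0]],
  [[-0.07, 0, 0.11], [0, 0, 0]],
  [[0, 0, 0], [0, 0, 0]],
])

```text
time_s: 5.55
tcp_pos: [0.4598, -0.0184, 0.0425]
tool_rot: [[0.932, 0.006, 0.364], [0.005, -1.0, 0.004], [0.364, -0.002, -0.932]]
ft_force: [-0.1, 0.9, 0.3]
grip_width: 0.0299
finger_force: 0.0
```

>>> send_rows([
  [[-0.02, 0, 0.05], [0, 0, 0]],
  [[-0.02, 0, 0.05], [0, 0, 0]],
  [[0, 0, 0], [0, 0, 0]],
])

```text
time_s: 5.8
tcp_pos: [0.4604, -0.0186, 0.0386]
tool_rot: [[0.931, 0.006, 0.365], [0.005, -1.0, 0.004], [0.365, -0.002, -0.931]]
ft_force: [-0.3, -0.1, -0.4]
grip_width: 0.0299
finger_force: 0.0
```

```bash
python3 - <<'E'
from workcell import arm
import cv2,numpy as np
o=arm.get_obs();print(np.round(o["joints"],3),o["tcp_pos"])
a=arm.read_camera("scene")["frame"][250:340,250:340,::-1];b=arm.read_camera("top")["frame"][200:290,280:370,::-1]
cv2.imwrite("pics/a3.png",np.hstack([cv2.resize(i,(400,400),interpolation=2) for i in(a,b)]))
E
```

```text
[ 1.145  0.111 -1.211  2.372  0.325  0.373 -1.891] [ 0.4603846  -0.0185963   0.03861677]
```

View pics/a3.png

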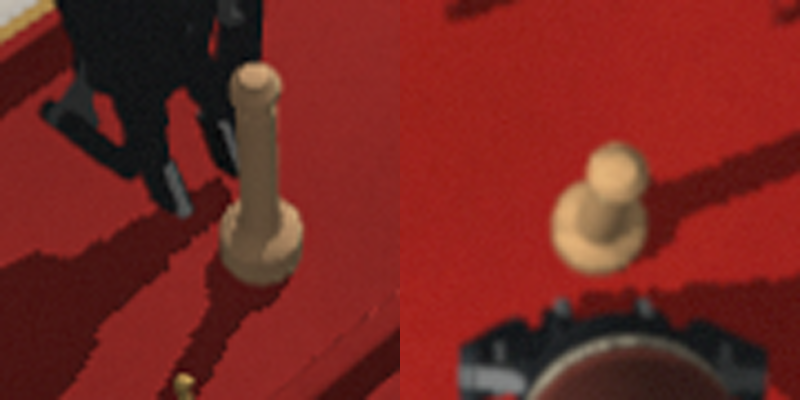

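```bash
python3 - <<'E'
import pickle
from h import *
s=pickle.load(open("c0.pkl","rb"))["scene"]; o=s["pose"][:3,3]
for uv in [(250+183*.225,250+214*.225),(250+150*.225,250+205*.225)]:
    w=world(s,uv,0); d=w-o
    for y in(-.034,-.041,-.048): print(uv,(o+d*(y-o[1])/d[1]).round(4))
E
```

```text
(291.175, 298.15) [ 0.4693 -0.034   0.0119]
(291.175, 298.15) [ 0.4791 -0.041   0.0305]
(291.175, 298.15) [ 0.4889 -0.048   0.049 ]
(283.75, 296.125) [ 0.4388 -0.034  -0.0137]
(283.75, 296.125) [ 0.4493 -0.041   0.0053]
(283.75, 296.125) [ 0.4597 -0.048   0.0244]
```

>>> send_rows([
  [[0.093, 0, 0.037], [0, 0, 0]],
  [[0.093, 0, 0.037], [0, 0, 0]],
  [[0.093, 0, 0.037], [0, 0.35, 0]],
  [[0, 0, 0], [0, 0.35, 0]],
  [[0, 0, 0], [0, 0, 0]],
])

```text
time_s: 6.32
tcp_pos: [0.4758, -0.0209, 0.0395]
tool_rot: [[0.899, 0.003, 0.438], [0.002, -1.0, 0.002], [0.438, -0.001, -0.899]]
ft_force: [-1.1, 0.6, 0.7]
grip_width: 0.0299
finger_force: 0.0
```

>>> send_rows([
  [[0.107, -0.01, 0.066], [0, 0, 0]],
  [[0.107, -0.01, 0.066], [0, 0, 0]],
  [[0.107, -0.01, 0.066], [0, 0, 0]],
  [[0.112, -0.01, 0.055], [0, 0, 0]],
  [[0.112, -0.01, 0.055], [0, 0, 0]],
  [[0.112, -0.01, 0.055], [0, 0, 0]],
  [[0.112, 0, 0.055], [0, 0, 0]],
  [[0.112, 0, 0.055], [0, 0, 0]],
  [[0, 0, 0], [0, 0, 0]],
])

```text
time_s: 7.07
tcp_pos: [0.5165, -0.0158, 0.038]
tool_rot: [[0.899, 0.006, 0.437], [0.004, -1.0, 0.005], [0.437, -0.003, -0.899]]
ft_force: [-0.4, -0.2, -0.0]
grip_width: 0.0299
finger_force: 0.2
```

```bash
python3 - <<'E'
from workcell import arm
import cv2,numpy as np
a=arm.read_camera("scene")["frame"][210:360,220:400,::-1];b=arm.read_camera("top")["frame"][150:300,240:420,::-1]
cv2.imwrite("pics/a4.png",np.hstack([cv2.resize(i,(400,333),interpolation=2) for i in(a,b)]))
E
```

```text
(no output)
```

View pics/a4.png

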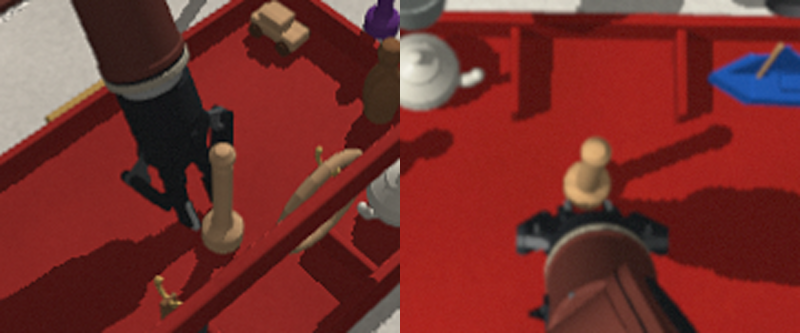

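The post stands upright in the cradle and has slid forward: its knob is at about (328,217) in the top view. I'll work out its position from that.

```bash
python3 - <<'E'
import pickle
from h import *
t=pickle.load(open("c0.pkl","rb"))["top"]
print(world(t,(240+195*.45,150+150*.45),.155),world(t,(240+187*.45,150+187*.45),.029))
E
```

```text
[ 0.54898009 -0.01552458  0.155     ] [ 0.54321186 -0.01645636  0.029     ]
```

>>> send_rows([
  [[0.112, 0.01, 0.055], [0, 0, 0]],
  [[0.112, 0.01, 0.055], [0, 0, 0]],
  [[0.112, 0.01, 0.055], [0, 0, 0]],
  [[0.112, 0.01, 0.055], [0, 0, 0]],
  [[0.112, 0.01, 0.055], [0, 0, 0]],
  [[0.112, 0.01, 0.055], [0, 0, 0]],
  [[0.112, 0.01, 0.055], [0, 0, 0]],
  [[0.112, 0.01, 0.055], [0, 0, 0]],
  [[0.112, 0.01, 0.055], [0, 0, 0]],
  [[0.112, 0.01, 0.055], [0, 0, 0]],
  [[0, 0, 0], [0, 0, 0]],
])

```text
time_s: 8.08
tcp_pos: [0.5665, -0.0198, 0.0377]
tool_rot: [[0.899, 0.006, 0.437], [0.004, -1.0, 0.005], [0.437, -0.003, -0.899]]
ft_force: [-0.3, -1.0, -0.1]
grip_width: 0.0295
finger_force: 0.1
```

>>> send_rows([
  [[0.112, 0.01, 0.055], [0, 0, 0]],
  [[0.112, 0.01, 0.055], [0, 0, 0]],
  [[0.112, 0, 0.055], [0, 0, 0]],
  [[0.112, 0, 0.055], [0, 0, 0]],
  [[0.112, 0, 0.055], [0, 0, 0]],
  [[0.112, 0, 0.055], [0, 0, 0]],
  [[0.112, 0, 0.055], [0, 0, 0]],
  [[0.112, 0, 0.055], [0, 0, 0]],
  [[0.112, 0, 0.055], [0, 0, 0]],
  [[0.07, 0, 0.034], [0, 0, 0]],
  [[0.04, 0, 0.02], [0, 0, 0]],
  [[0, 0, 0], [0, 0, 0]],
])

```text
time_s: 9.08
tcp_pos: [0.6156, -0.0202, 0.0373]
tool_rot: [[0.9, 0.006, 0.437], [0.004, -1.0, 0.005], [0.437, -0.003, -0.9]]
ft_force: [-0.3, 0.1, 0.2]
grip_width: 0.0297
finger_force: 0.2
```

```bash
python3 - <<'E'
from workcell import arm
import cv2,numpy as np
a=arm.read_camera("scene")["frame"][230:380,260:440,::-1];b=arm.read_camera("top")["frame"][100:250,240:420,::-1]
cv2.imwrite("pics/a5.png",np.hstack([cv2.resize(i,(400,333),interpolation=2) for i in(a,b)]))
E
```

```text
(no output)
```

View pics/a5.png

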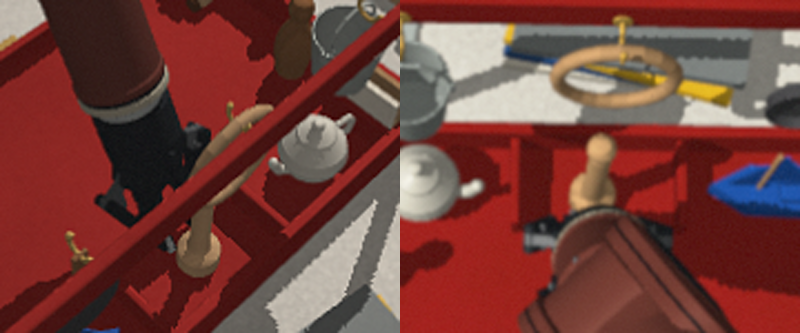

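The post is upright between the two middle dividers, with its knob at about (330,167) and foot at about (327,186) in the top view. The hoop, teapot and boat are undisturbed. I'll back straight out.

>>> send_rows([
  [[-0.112, 0, -0.055], [0, 0, 0]],
  [[-0.112, 0, -0.055], [0, 0, 0]],
  [[-0.112, 0, -0.055], [0, 0, 0]],
  [[-0.112, 0, -0.055], [0, 0, 0]],
  [[-0.224, 0, -0.11], [0, 0, 0]],
  [[-0.224, 0, -0.11], [0, 0, 0]],
  [[-0.224, 0, -0.11], [0, 0, 0]],
  [[-0.224, 0, -0.11], [0, 0, 0]],
  [[-0.224, 0, -0.11], [0, 0, 0]],
  [[-0.224, 0, -0.11], [0, 0, 0]],
  [[-0.224, 0, -0.11], [0, 0, 0]],
  [[-0.1, 0, -0.4], [0, 0, 0]],
  [[-0.1, 0, -0.4], [0, 0, 0]],
  [[0, 0, 0], [0, 0, 0]],
])

```text
time_s: 10.35
tcp_pos: [0.5025, -0.0226, 0.0633]
tool_rot: [[0.9, 0.002, 0.436], [0.001, -1.0, 0.002], [0.436, -0.002, -0.9]]
ft_force: [0.5, -0.1, -0.3]
grip_width: 0.0296
finger_force: 0.0
```

```bash
python3 - <<'E'
from workcell import arm
import cv2,numpy as np
f=arm.read_camera("top")["frame"][:,:,::-1]
a=arm.read_camera("scene")["frame"][180:470,130:478,::-1];b=f[130:220,270:378]
cv2.imwrite("pics/a6.png",np.hstack([cv2.resize(i,(400,333),interpolation=2) for i in(a,b)]))
E
```

```text
(no output)
```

View pics/a6.png

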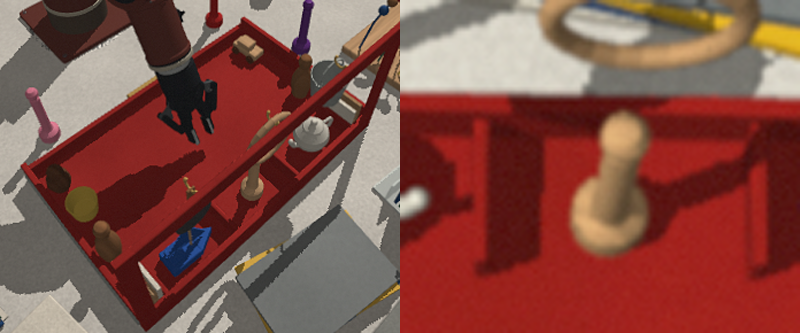

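```bash
python3 - <<'E'
import pickle
from h import *
t=pickle.load(open("c0.pkl","rb"))["top"]
P=lambda x,y,z:world(t,(270+(x-400)*.27,130+y*.27),z).round(4)
print("foot",P(610,213,.029),"knob",P(624,137,.155),"foot near base",P(608,257,.009),"divL base",P(482,274,.009),"divR base",P(752,278,.009))
E
```

```text
foot [ 0.6447 -0.0212  0.029 ] knob [ 0.6458 -0.0201  0.155 ] foot near base [ 0.6241 -0.0214  0.009 ] divL base [0.6123 0.052  0.009 ] divR base [ 0.6132 -0.1059  0.009 ]
```

The foot is centred at x≈0.645, so its near edge at 0.623 is about 11 mm past the divider fronts (0.611–0.613). It is upright, and nothing else has moved. I'm handing it in.

```bash
python3 -c "
from workcell import arm
print(arm.close_job())"
```

```text
the job is handed in; nothing more can be done
None
```

The post now stands upright in the middle bay under its hoop, with its whole foot about 11 mm inside the divider fronts by my camera measurement; the other toys look unmoved in the pictures, and the job is handed in at about 10 s of the 64 s allowed.

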